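# Hold the contact grill half open for scraping

### The job

The cook is about to scrape the upper plate of the contact grill, and its lid no longer stays up by itself. First push the grease drawer fully home so that it clicks over its catch and sits flush (the scrapings run into it), then raise the lid by its black handle to 45 degrees and keep holding it there: finish with the gripper still holding the handle, never let the lid drop, and leave the other things on the table where they stand.

Things in the scene. Friction and masses are not known exactly. Their poses are not given: they have to be found in the camera images.
- grill: Steel contact grill (sandwich press), 310 mm deep (x), 250 mm wide (y), heavy, does not move. Origin: on the table under it. Its own -x axis points out of its front (the drawer side), x back to the hinge, z up; the base spans x = -171 to 140 mm. An open grease trough (rim 73 mm high) lies in front of the plates, under the handle.
- grill_drawer (a joint): How far the grease drawer stands out, in m: 0 = fully home at its stop, at most 0.075; slides along the grill's x axis. It runs with 1 to 2 N of friction until a spring catch meets it at about 0.010; riding over the catch takes about 12 N, and past about 0.004 the catch pulls it home and keeps it there. A lighter push leaves it ajar.
- drawer_pull (a point): Middle of the front face of the drawer's folded steel pull (lip 84 mm wide along the grill's y, 26 mm high, its middle 37 mm above the table), the place to push on. It moves with the drawer; with the drawer home it lies at grill x = -201 mm, 26 mm in front of the 160 mm wide drawer face.
- grill_lid (a joint): Opening angle of the grill's hinged lid (the upper plate), in rad: 0 = shut, 0.785 = 45 degrees, stop at 1.4. It falls shut from any angle when let go; its weight at the handle is about 4 to 7 N.
- hinge_line (a point): Middle of the lid's hinge line, which runs along the grill's y axis, at grill x = 122 mm, 100 mm above the table. The handle bar's centre turns about it at a radius of 263 mm.
- lid_handle: Handle of the lid: round black grip sleeve, 22 mm diameter, 158 mm long, along the grill's y axis; it turns freely on its rod between two steel arms. Origin: centre of the sleeve. Lid shut: grill x = -140 mm, 128 mm above the table, 42 mm free to the lid's front behind it, 44 mm free under it down to the trough rim. Lid at 45 degrees: grill x = -43 mm, 305 mm high.
- sauce_bottle: Bystander: tall squeeze bottle of sauce with a white cap, 44 x 69 x 173 mm, origin under its middle.
- deli_pot: Bystander: round pale plastic pot, 104 mm across, 81 mm high, origin under its middle.
- timer: Bystander: red and white round kitchen timer, 68 mm across, 43 mm high, origin under its middle.

How it is judged:
By the outcome, as a careful person would: the job done as asked, in the order asked, and still so for the second after the job is handed in, while the arm keeps its last pose, push and grip.
It also fails if it takes over 51 s, if anything falls off the work surface, if the arm or the gripper's body presses on something with over 40 N, if the wrist force passes 120 N, or if a joint passes its speed limit or range.

### The arm

A 7-joint arm with a two-finger parallel gripper is mounted at the origin on a cart in front of the work surface, level with it; the furniture and walls round the work are solid. World frame = base frame: x ahead of the robot, y to its left, z up, the work surface at z = 0. Lengths are in m, angles in rad, forces in N, time in s.
With the tool pointing down it reaches from about 0.4 to 0.9 m from the base axis. Payload 5.5 kg.
Tool frame: the origin (TCP) lies on the centre line of the jaws, within the pads' length; the fingertips stand 17 mm ahead of it and the grasp point (between the pads) lies 2 mm behind it (ctrl.nose_length is the distance from the TCP to the fingertips, in m); z points along the fingers, y is the line along which they close (so a half turn about z gives the same grasp; the last joint's range is limited). The gripper opens to 85 mm and grips with 20 to 120 N. Pads are 22 mm wide; open, the fingers measure 114 mm over their backs; the gripper's body (76 mm by 85 mm) begins 54 mm behind the grasp point. The pads swing forward as they close: fully open they stand 13 mm farther back than shut.
Start: joints at [-0.869, 0.501, -0.427, 1.55, 0.221, 1.138, -0.21], TCP at [0.276, 0.588, 0.248] pointing down, gripper open.
Joint ranges: [-2.88, 2.88], [-0.31, 2.03], [-1.54, 1.56], [0.2, 2.42], [-1.41, 4.55], [0.19, 2.02], [-2.57, 2.57]. Speed limits (rad/s): [2.57, 2.57, 3.14, 3.14, 3.14, 3.14, 3.14].

### API

Orientations are given as a rotation vector (axis times angle).
In Python, from cell import ctrl, eyes gives the robot as it stands (ctrl), with the cameras (eyes).
- The arm moves only by the tool send_path, called as name(argument=value, ...) on one line, values as JSON. Schema: {"type":"object","properties":{"rows":{"type":"array","items":{"type":"array","items":{"type":"number"},"minItems":6,"maxItems":6},"minItems":1,"maxItems":20},"finger_gap":{"type":"number"},"only":{"type":"string"},"quiet":{"type":"boolean"},"lines":{"type":"string"}},"required":["rows"],"additionalProperties":false}. rows is a list of rows, 1 to 20 of them, each of 6 numbers: dx, dy, dz in a scale on which 1.0 is 0.6 m, then a rotation vector rx, ry, rz in normalised numbers (1 is pi rad); each row is the pose to reach, as a shift and turn from the pose commanded when the call began, along the tool's axes at that moment; what a row does not reach only later rows make up. A row lasts 1/12 s, in which the tool goes at most 0.0417 m and 0.125 rad, less where a joint would pass 70% of its speed; a pose out of reach is approached as far as the arm can. finger_gap is the finger opening in m, set as the call begins (left out keeps the last). The fingers move at their own pace and stop on an object; the grip force is fixed at half the most. Time passes only in rows, so rows that do not move let the fingers close. The tool returns the time, the measured TCP pose, the force, the opening and the grip force at its end. only (a regular expression) keeps the lines of the reply that match it, lines (a string "A,B") keeps lines A to B, and quiet returns only ok. A shift or turn number past 1, either way, is cut back to 1. Input that does not fit is refused with a message, and nothing moves.
- ctrl.get_state(): the state, without advancing time (a new reading comes with each control period).
- eyes.get_image(name): name is "scene" or "top"; returns (picture, depth): 384x512x3 uint8, blue, green, red; 384x512 float32, m along the optical axis (not along the pixel's ray), 0 where there is no reading.
- eyes.camera_info(name): a dict with "K" (3x3 intrinsics, pixels), "distortion" ([k1, k2, p1, p2, k3] as OpenCV has them; the pictures are not rectified), "xyz" and "attitude" of the camera in the world. Camera axes: x right, y down, z forward; pixel columns grow to the right and rows downward; lengths in m; the calibration is good to about 2 mm. A picture is of the moment at which its call begins. camera_info takes no time and is no camera call.
- ctrl.hand_in(): hands the job in; it is judged then, once.
The state is a dict: "time": time; "joint_positions": joint angles; "joint_velocities": joint speeds; "joint_efforts": joint torques, N m; "tcp_pos": TCP position; "tool_rot": TCP orientation; "wrist_force": force on the tool from outside, world axes, zero at the start; "moment": the same for the moment, N m; "opening": finger opening in m; "grasp_force": force on a finger pad.
Only numpy, scipy, OpenCV 4.12 (cv2) and the standard library are available. Lean on these libraries where they do the work, as an engineer would, in place of code of your own. Each camera call takes 0.05 s, during which the arm holds its last target. There are 200 camera calls.

## Working session

There is one attempt and no reset: what is moved stays moved. The work goes in short steps, Python scripts to look and compute and a tool call to move; the robot and the scene stay as the last step left them, time stands still between calls to the robot, and variables do not carry over. Pictures are saved under pics/ and viewed, at most 10 in all, crops included, and the job is handed in when it is done.

```bash
ls; mkdir -p pics; python3 - <<'E'
from cell import ctrl, eyes
import cv2,numpy as np
for n in("scene","top"):
    im,d=eyes.get_image(n); cv2.imwrite(f"pics/{n}0.png",im); np.save(f"pics/{n}0.npy",d)
    print(n,eyes.camera_info(n))
print(ctrl.get_state(),ctrl.nose_length)
E
```

```text
cell.py
pics
scene {'K': array([[405.46517587,   0.        , 260.40820657],
       [  0.        , 405.46517587, 193.51723659],
       [  0.        ,   0.        ,   1.        ]]), 'distortion': array([-0.12915565,  0.        ,  0.        ,  0.        ,  0.        ]), 'xyz': array([0.54619253, 0.94202688, 0.71725932]), 'attitude': array([-0.06927519, -2.79815177,  1.42234115])}
top {'K': array([[495.11384504,   0.        , 258.60771928],
       [  0.        , 495.11384504, 189.43913166],
       [  0.        ,   0.        ,   1.        ]]), 'distortion': array([-0.21243009,  0.        ,  0.        ,  0.        ,  0.        ]), 'xyz': array([-0.40052051,  0.16848602,  1.28048141]), 'attitude': array([-1.78009027,  1.92580603, -0.67281008])}
{'time': 0.1, 'joint_positions': array([-0.86879965,  0.50178008, -0.42679439,  1.55133867,  0.22076955,
        1.13830187, -0.21031715]), 'joint_velocities': array([-0.00034453, -0.0040655 , -0.00052513, -0.00427309, -0.00103692,
       -0.00012445,  0.00020664]), 'joint_efforts': array([-1.05774956e-02, -5.70812058e+01, -5.83847478e+00, -2.81749159e+01,
        1.04711571e-02,  5.50536497e-03, -1.54000963e-05]), 'tcp_pos': array([0.2759342 , 0.58786489, 0.2473484 ]), 'tool_rot': array([-6.83631797e-01, -3.06582175e+00,  2.69895241e-03]), 'wrist_force': array([-0.81879   , -0.57093379,  0.61255399]), 'moment': array([-0.02304407, -0.03339845,  0.03582351]), 'grasp_force': 0.0, 'opening': 0.08521901649185275} 0.017
```

View pics/scene0.png

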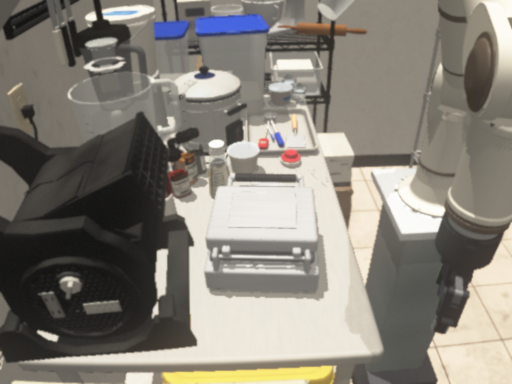

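View pics/top0.png

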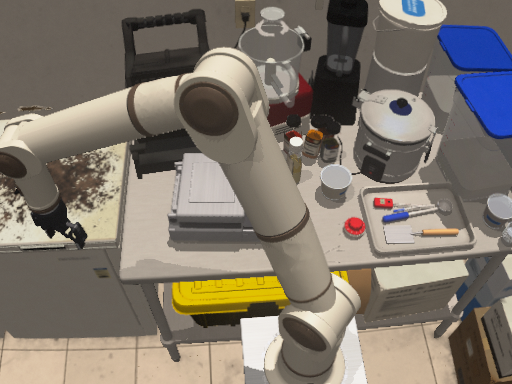

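The scene picture looks at the grill from its hinge side: its front, with the black handle at (265,178), faces -y towards the bottle (218,165), pot (243,155) and timer (290,158). In the top view the arm covers the front of the grill.

```bash
cat > h.py <<'E'
import cv2,numpy as np
from scipy.spatial.transform import Rotation as R
from cell import ctrl, eyes
def cloud(n,d):
    c=eyes.camera_info(n); h,w=d.shape
    v,u=np.mgrid[:h,:w]
    p=cv2.undistortPoints(np.stack([u,v],-1).reshape(-1,1,2).astype(float),c["K"],c["distortion"]).reshape(h,w,2)
    P=np.dstack([p,np.ones((h,w))])*d[...,None]
    return P@R.from_rotvec(c["attitude"]).as_matrix().T+c["xyz"]
def proj(n,X):
    c=eyes.camera_info(n); r=R.from_rotvec(c["attitude"]).inv()
    return cv2.projectPoints(np.float64(X).reshape(-1,3),r.as_rotvec(),-r.apply(c["xyz"]),c["K"],c["distortion"])[0].reshape(-1,2)
def ray(n,uv):
    c=eyes.camera_info(n); p=cv2.undistortPoints(np.float64([[uv]]),c["K"],c["distortion"])[0,0]
    d=R.from_rotvec(c["attitude"]).apply([*p,1]); return c["xyz"],d
E
python3 - <<'E'
from h import *
P=cloud("scene",np.load("pics/scene0.npy"));T=cloud("top",np.load("pics/top0.npy"))
for u,v in [(265,178),(237,178),(297,180),(226,190),(305,190),(211,240),(317,240),(218,148),(218,185),(243,150),(243,165),(290,155),(330,220),(208,285),(319,285),(265,210)]: print(u,v,P[v,u].round(3))
print("top")
for u,v in [(354,228),(336,180),(296,150),(296,180),(205,190),(210,235),(178,240),(178,215),(150,250)]: print(u,v,T[v,u].round(3))
im=cv2.imread("pics/scene0.png")[130:300,150:350]
cv2.imwrite("pics/s0c.png",cv2.resize(im,None,fx=3.5,fy=3.5,interpolation=cv2.INTER_CUBIC)[:600,:700])
E
```

```text
265 178 [0.51  0.074 0.133]
237 178 [0.582 0.068 0.132]
297 180 [0.428 0.082 0.128]
226 190 [0.609 0.132 0.141]
305 190 [0.416 0.148 0.143]
211 240 [0.636 0.303 0.134]
317 240 [0.413 0.32  0.137]
218 148 [ 0.633 -0.024  0.171]
218 185 [ 0.643 -0.025  0.048]
243 150 [ 0.568 -0.168  0.079]
243 165 [ 0.569 -0.126  0.049]
290 155 [ 0.417 -0.191  0.041]
330 220 [ 0.333  0.094 -0.001]
208 285 [0.652 0.332 0.024]
319 285 [ 0.399  0.325 -0.   ]
265 210 [0.517 0.221 0.144]
top
354 228 [ 0.391 -0.202  0.04 ]
336 180 [ 0.55  -0.17   0.078]
296 150 [ 0.617 -0.046  0.153]
296 180 [ 0.61  -0.055  0.014]
205 190 [0.491 0.237 0.141]
210 235 [0.397 0.231 0.044]
178 240 [0.401 0.329 0.019]
178 215 [0.407 0.315 0.142]
150 250 [0.383 0.417 0.   ]
```

View pics/s0c.png

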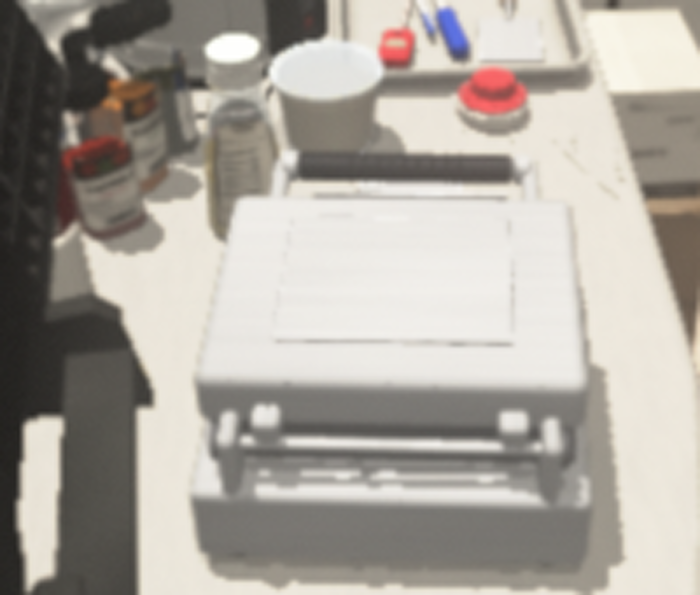

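Handle is the black bar at crop (300-512,167). The bottle, pot and timer stand in front of the grill. The scene camera can't see the drawer pull, so I'll clear the arm and use the top view.

```bash
python3 - <<'E'
from h import *
P=cloud("scene",np.load("pics/scene0.npy"))
im=cv2.imread("pics/scene0.png")
# sleeve pixels: dark
m=np.zeros(im.shape[:2],bool); m[172:184,232:300]=1
m&=im.max(2)<90
m&=(P[...,2]>.1)&(P[...,1]>.03)&(P[...,1]<.12)
q=P[m]; f=np.polyfit(q[:,0],q[:,1],1); print(len(q),q.min(0),q.max(0),q.mean(0),f,np.degrees(np.arctan(f[0])))
# lid top
m=np.zeros(im.shape[:2],bool); m[188:240,205:320]=1
m&=(P[...,2]>.12)&(abs(P[...,2]-.142)<.012)
(c,s,a)=cv2.minAreaRect((P[m][:,:2]*1000).astype(np.float32)); print(c,s,a)
st=ctrl.get_state(); print(R.from_rotvec(st["tool_rot"]).as_matrix().round(3))
E
```

```text
155 [0.43827201 0.06466928 0.12465394] [0.58524198 0.08296792 0.13611226] [0.52700535 0.07381621 0.1301819 ] [-0.09464119  0.12369263] -5.406437525333883
(522.4078369140625, 220.87753295898438) (188.39501953125, 241.78988647460938) 85.49608612060547
[[-0.905  0.425 -0.001]
 [ 0.425  0.905 -0.002]
 [ 0.    -0.002 -1.   ]]
```

Units first: shifts go in shares of 0.6 m and turns go in shares of pi rad. So -0.368 m / 0.6 = -0.6133, -0.365 m / 0.6 = -0.6083, 1.23 rad / 3.1416 = 0.3915.

send_path(rows=[[0,0,-0.0667,0,0,0],[-0.3,-0.3,-0.1667,0,0,0.0955],[-0.3,-0.3,-0.1667,0,0,0.1592],[-0.6083,-0.6133,-0.1667,0,0,0.2546],[-0.6083,-0.6133,-0.1667,0,0,0.3183],[-0.6083,-0.6133,-0.1667,0,0,0.3915],[-0.6083,-0.6133,-0.1667,0,0,0.3915],[-0.6083,-0.6133,-0.1667,0,0,0.3915],[-0.6083,-0.6133,-0.1667,0,0,0.3915],[-0.6083,-0.6133,-0.1667,0,0,0.3915],[-0.6083,-0.6133,-0.1667,0,0,0.3915],[-0.6083,-0.6133,-0.1667,0,0,0.3915],[-0.6083,-0.6133,-0.1667,0,0,0.3915],[-0.6083,-0.6133,-0.1667,0,0,0.3915]], finger_gap=0.0)

```text
time: 1.27
tcp_pos: [0.4512, 0.0948, 0.3486]
tool_rot: [2.332, 2.103, -0.001]
wrist_force: [0.2, 0.8, -0.2]
opening: 0.0004
grasp_force: 0.0
```

```bash
python3 - <<'E'
from cell import ctrl, eyes
print(ctrl.get_state()["joint_positions"].round(2))
E
```

```text
[-0.3   0.03  0.03  1.89  0.    1.22 -0.37]
```

To row units: -0.395 m / 0.6 = -0.6583, 0.02 m / 0.6 = 0.0333.

send_path(rows=[[-0.6583,0.0333,0,0,0,0],[-0.6583,0.0333,0,0,0,0],[-0.6583,0.0333,0,0,0,0],[-0.6583,0.0333,0,0,0,0],[-0.6583,0.0333,0,0,0,0],[-0.6583,0.0333,0,0,0,0],[-0.6583,0.0333,0,0,0,0],[-0.6583,0.0333,0,0,0,0],[-0.6583,0.0333,0,0,0,0],[-0.6583,0.0333,0,0,0,0],[-0.6583,0.0333,0,0,0,0]])

```text
time: 2.18
tcp_pos: [0.4292, -0.3007, 0.348]
tool_rot: [2.335, 2.099, -0.005]
wrist_force: [0.3, 0.3, -0.7]
opening: 0.0001
grasp_force: 0.0
```

```bash
python3 - <<'E'
from h import *
im,d=eyes.get_image("top"); np.save("pics/top1.npy",d); cv2.imwrite("pics/top1.png",im)
cv2.imwrite("pics/t1c.png",cv2.resize(im[120:270,150:350],None,fx=4,fy=4,interpolation=cv2.INTER_CUBIC))
E
```

```text
(no output)
```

View pics/t1c.png

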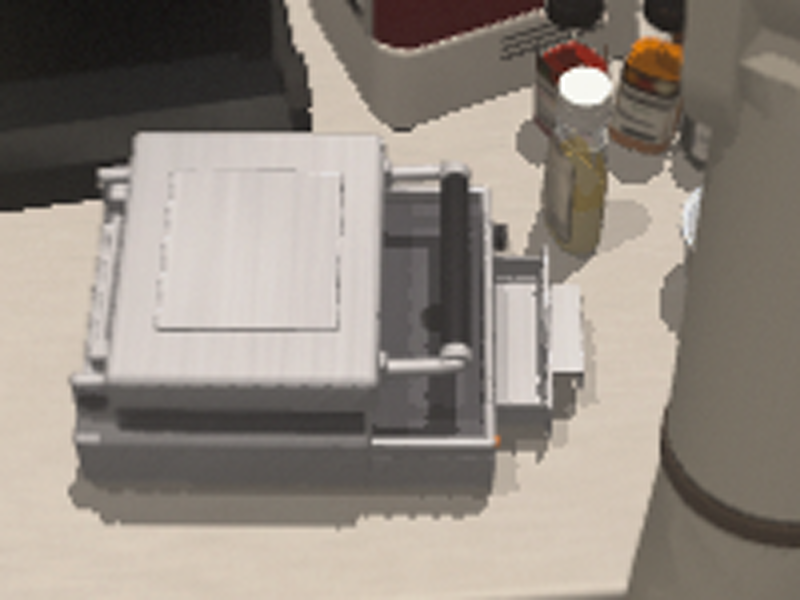

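The drawer is out: its pull lip is at crop (552–583, 285–375), and the sleeve runs from (455,172) to (455,348).

```bash
python3 - <<'E'
from h import *
T=cloud("top",np.load("pics/top1.npy"))
def f(u,v): return (150+(u-1.5)/4,120+(v-1.5)/4)
def z(n,uv,z):
    o,d=ray(n,uv); return (o+d*(z-o[2])/d[2]).round(4)
for n,p in dict(pull1=(581,288),pull2=(583,373)).items(): print(n,z("top",f(*p),.05))
for p in [(567,300),(567,330),(567,360)]: u,v=np.int32(np.round(f(*p))); print(T[v,u].round(3))
# handle ends: top vs scene(crop 3.5, off 150,130)
g=lambda u,v:(150+(u-1.2)/3.5,130+(v-1.2)/3.5)
def tri(a,b):
    o,d=ray("top",a);O,D=ray("scene",b)
    s=np.linalg.lstsq(np.stack([d,-D],1),O-o,rcond=None)[0]
    A,B=o+s[0]*d,O+s[1]*D; return ((A+B)/2).round(4),np.linalg.norm(A-B).round(4)
print(tri(f(455,172),g(300,167)),tri(f(455,347),g(512,168)),tri(f(455,260),g(406,167)))
# other things
for p in [(585,85)]: u,v=np.int32(np.round(f(*p))); print("bottle",T[v,u].round(3))
E
```

```text
pull1 [ 0.5346 -0.0389  0.05  ]
pull2 [ 0.4533 -0.0301  0.05  ]
[ 0.522 -0.025  0.051]
[ 0.497 -0.022  0.048]
[ 0.465 -0.018  0.05 ]
(array([0.589 , 0.0583, 0.1301]), np.float64(0.006)) (array([0.4292, 0.0714, 0.1279]), np.float64(0.0006)) (array([0.508 , 0.0645, 0.1281]), np.float64(0.0002))
bottle [ 0.638 -0.047  0.172]
```

To row units: 0.306 m / 0.6 = 0.51, 0.037 m / 0.6 = 0.0617.

send_path(rows=[[0.3833,0.0617,0.1667,0,0,0],[0.3833,0.0617,0.1667,0,0,0],[0.3833,0.0617,0.1667,0,0,0],[0.3833,0.0617,0.1667,0,0,0],[0.3833,0.0617,0.1667,0,0,0],[0.3833,0.0617,0.1667,0,0,0],[0.3833,0.0617,0.1667,0,0,0],[0.3833,0.0617,0.3333,0,0,0],[0.3833,0.0617,0.3333,0,0,0],[0.3833,0.0617,0.3333,0,0,0],[0.3833,0.0617,0.51,0,0,0],[0.3833,0.0617,0.51,0,0,0],[0.3833,0.0617,0.51,0,0,0],[0.3833,0.0617,0.51,0,0,0],[0.3833,0.0617,0.51,0,0,0]])

```text
time: 3.48
tcp_pos: [0.4894, -0.0684, 0.0415]
tool_rot: [-2.324, -2.109, 0.003]
wrist_force: [-0.9, 0.9, 0.3]
opening: -0.0003
grasp_force: 0.0
```

To row units: 0.05 m / 0.6 = 0.0833, 0.044 m / 0.6 = 0.0733.

send_path(rows=[[0.02,0,0,0,0,0],[0.0367,0.0033,0,0,0,0],[0.05,0.0033,0,0,0,0],[0.0617,0.0033,0,0,0,0],[0.0733,0.0033,0,0,0,0],[0.0833,0.0033,0,0,0,0],[0.0833,0.0033,0,0,0,0]])

```text
time: 4.07
tcp_pos: [0.4981, -0.0178, 0.0427]
tool_rot: [-2.325, -2.113, -0.002]
wrist_force: [0.6, -0.4, 0.3]
opening: -0.0
grasp_force: 0.0
```

To row units: 0.008 m / 0.6 = 0.0133, 0.006 m / 0.6 = 0.01.

send_path(rows=[[0.005,0,0,0,0,0],[0.01,0,0,0,0,0],[0.0133,0,0,0,0,0],[0.0133,0,0,0,0,0]])

```text
time: 4.4
tcp_pos: [0.4979, -0.0156, 0.0424]
tool_rot: [2.33, 2.105, -0.005]
wrist_force: [-1.4, -8.2, 3.9]
opening: -0.0001
grasp_force: 4.2
```

send_path(rows=[[0.0033,0,0,0,0,0],[0.0067,0,0,0,0,0],[0.0067,0,0,0,0,0]])

```text
time: 4.65
tcp_pos: [0.4985, -0.0086, 0.0422]
tool_rot: [-2.329, -2.108, 0.001]
wrist_force: [-0.5, 0.3, -0.7]
opening: -0.0002
grasp_force: 0.0
```

To row units: 0.006 m / 0.6 = 0.01, 0.003 m / 0.6 = 0.005.

send_path(rows=[[0.005,0,0,0,0,0],[0.01,0,0,0,0,0],[0.01,0,0,0,0,0]])

```text
time: 4.9
tcp_pos: [0.4986, -0.0072, 0.0422]
tool_rot: [2.329, 2.103, -0.007]
wrist_force: [-1.7, -13.7, 3.3]
opening: 0.0001
grasp_force: 7.0
```

send_path(rows=[[0.005,0,0,0,0,0],[0.0083,0,0,0,0,0],[0.0083,0,0,0,0,0]])

```text
time: 5.15
tcp_pos: [0.4986, -0.007, 0.0422]
tool_rot: [2.332, 2.097, -0.012]
wrist_force: [-3.9, -24.8, 5.6]
opening: 0.0002
grasp_force: 12.6
```

To row units: -0.22 m / 0.6 = -0.3667, -0.1 m / 0.6 = -0.1667.

send_path(rows=[[-0.0667,0,0,0,0,0],[-0.1167,0,0,0,0,0],[-0.1167,0,-0.1667,0,0,0],[-0.1167,0,-0.3667,0,0,0],[-0.1167,0,-0.3667,0,0,0],[-0.1167,0,-0.3667,0,0,0],[-0.1167,0,-0.3667,0,0,0],[-0.1167,0,-0.3667,0,0,0]], finger_gap=0.055)

```text
time: 5.82
tcp_pos: [0.4962, -0.0667, 0.2688]
tool_rot: [2.323, 2.106, 0.012]
wrist_force: [2.0, -0.4, 0.8]
opening: 0.0551
grasp_force: 0.0
```

```bash
python3 - <<'E'
from h import *
im,d=eyes.get_image("top"); np.save("pics/top2.npy",d); cv2.imwrite("pics/top2.png",im)
cv2.imwrite("pics/t2c.png",cv2.resize(im[120:270,150:350],None,fx=4,fy=4,interpolation=cv2.INTER_CUBIC))
s=ctrl.get_state(); print(R.from_rotvec(s["tool_rot"]).as_matrix().round(3),s["joint_positions"])
E
```

```text
[[ 0.097  0.995  0.011]
 [ 0.995 -0.097  0.001]
 [ 0.002  0.01  -1.   ]] [-0.15699891  0.17539018  0.26695652  1.92279583 -0.0554124   1.03968184
  0.03614764]
```

View pics/t2c.png

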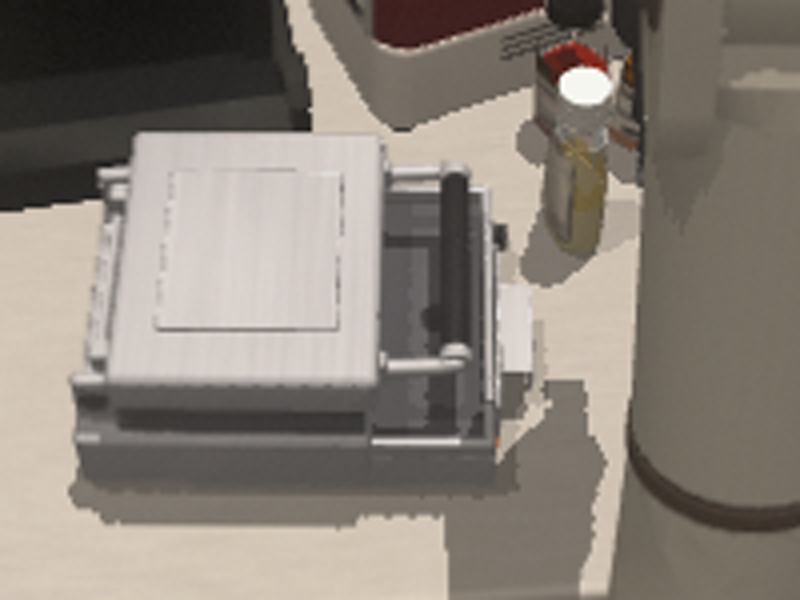

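The drawer now sits home: the pull is at crop (500–532, 285–375), close to the base, and the bottle hasn't moved. Next I turn the tool and hover over the handle.

To row units: 0.133 m / 0.6 = 0.2217, 0.08 m / 0.6 = 0.1333, -1.57 rad / 3.1416 = -0.4997.

send_path(rows=[[0.0667,0,0,0,0,-0.0382],[0.1333,0,0,0,0,-0.0796],[0.2217,0,0,0,0,-0.1178],[0.2217,0,0,0,0,-0.1592],[0.2217,0,0,0,0,-0.1974],[0.2217,0,0,0,0,-0.2387],[0.2217,0,0,0,0,-0.2769],[0.2217,0,0,0,0,-0.3183],[0.2217,0,0,0,0,-0.3565],[0.2217,0,0,0,0,-0.3979],[0.2217,0,0,0,0,-0.4361],[0.2217,0,0,0,0,-0.4775],[0.2217,0,0,0,0,-0.4997],[0.2217,0,0,0,0,-0.4997]], finger_gap=0.055)

```text
time: 7.03
tcp_pos: [0.5054, 0.0661, 0.2613]
tool_rot: [-0.15, -3.136, -0.0]
wrist_force: [-0.6, -0.3, 0.7]
opening: 0.0549
grasp_force: 0.0
```

```bash
python3 - <<'E'
from h import *
im,d=eyes.get_image("scene"); cv2.imwrite("pics/s3c.png",cv2.resize(im[60:260,150:350],None,fx=3,fy=3,interpolation=cv2.INTER_CUBIC))
s=ctrl.get_state(); print(R.from_rotvec(s["tool_rot"]).as_matrix().round(3),s["joint_positions"].round(2))
E
```

```text
[[-0.995  0.1   -0.002]
 [ 0.1    0.995  0.   ]
 [ 0.002  0.    -1.   ]] [-0.17  0.21 -0.01  1.89  0.    1.04  1.29]
```

View pics/s3c.png

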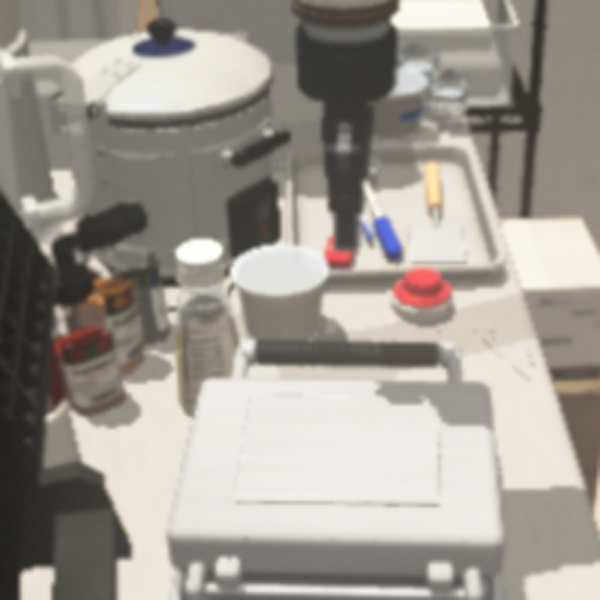

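The gripper hangs straight over the sleeve's middle (crop 345,250 above the bar at 345,352), and the pot, timer and bottle look untouched. I'll descend and grip.

To row units: 0.135 m / 0.6 = 0.225, 0.13 m / 0.6 = 0.2167.

send_path(rows=[[0,0,0.05,0,0,0],[0,0,0.1,0,0,0],[0,0,0.1333,0,0,0],[0,0,0.1667,0,0,0],[0,0,0.1917,0,0,0],[0,0,0.2167,0,0,0],[0,0,0.225,0,0,0],[0,0,0.225,0,0,0]], finger_gap=0.055)

```text
time: 7.75
tcp_pos: [0.5047, 0.0656, 0.1257]
tool_rot: [-0.157, -3.134, 0.001]
wrist_force: [0.0, -0.2, -0.6]
opening: 0.0552
grasp_force: 0.0
```

send_path(rows=[[0,0,0,0,0,0],[0,0,0,0,0,0],[0,0,0,0,0,0],[0,0,0,0,0,0],[0,0,0,0,0,0],[0,0,0,0,0,0]], finger_gap=0.0)

```text
time: 8.25
tcp_pos: [0.5068, 0.0647, 0.1284]
tool_rot: [0.156, 3.136, -0.001]
wrist_force: [-1.2, -3.6, 6.3]
opening: 0.0202
grasp_force: 58.7
```

To row units: -0.0136 m / 0.6 = -0.0227, 0.0023 m / 0.6 = 0.0038.

send_path(rows=[[0,0.0008,-0.0067,0,0,0],[0,0.0017,-0.015,0,0,0],[0,0.0038,-0.0227,0,0,0],[0,0.0038,-0.0227,0,0,0]])

```text
time: 8.58
tcp_pos: [0.5069, 0.0664, 0.1416]
tool_rot: [0.156, 3.137, -0.002]
wrist_force: [2.8, -5.5, -4.9]
opening: 0.0199
grasp_force: 59.1
```

```bash
python3 - <<'E'
from h import *
im,d=eyes.get_image("scene"); cv2.imwrite("pics/s4c.png",cv2.resize(im[110:230,190:330],None,fx=5,fy=5,interpolation=cv2.INTER_CUBIC))
s=ctrl.get_state(); print(s["opening"],s["grasp_force"],s["wrist_force"])
E
```

```text
0.020087191461586038 59.142224192619324 [ 2.96430658 -6.21430784 -5.01018963]
```

View pics/s4c.png

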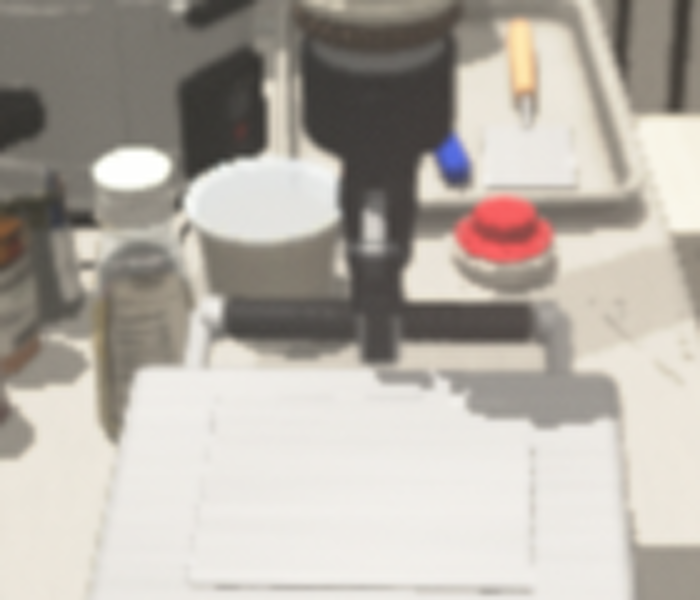

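The fingers straddle the sleeve at its middle (crop 380,325), with the tips below it and about 5 N of lid weight on the gripper. I'll lift along the arc.

To row units: -0.0903 m / 0.6 = -0.1505, -0.0741 m / 0.6 = -0.1235.

send_path(rows=[[0,0.0042,-0.0225,0,0,0],[0,0.0075,-0.0375,0,0,0],[0,0.0117,-0.0523,0,0,0],[0,0.0187,-0.0742,0,0,0],[0,0.0267,-0.0955,0,0,0],[0,0.0333,-0.11,0,0,0],[0,0.0392,-0.1235,0,0,0],[0,0.0467,-0.1367,0,0,0],[0,0.0537,-0.1505,0,0,0],[0,0.0537,-0.1505,0,0,0]])

```text
time: 9.47
tcp_pos: [0.5097, 0.0987, 0.2327]
tool_rot: [0.156, 3.137, -0.003]
wrist_force: [1.1, -7.5, -1.6]
opening: 0.0199
grasp_force: 59.9
```

To row units: -0.0728 m / 0.6 = -0.1213, -0.0669 m / 0.6 = -0.1115.

send_path(rows=[[0,0.0075,-0.013,0,0,0],[0,0.0162,-0.0258,0,0,0],[0,0.025,-0.0383,0,0,0],[0,0.0342,-0.0507,0,0,0],[0,0.0442,-0.0625,0,0,0],[0,0.054,-0.074,0,0,0],[0,0.0642,-0.085,0,0,0],[0,0.0752,-0.096,0,0,0],[0,0.0922,-0.1115,0,0,0],[0,0.1038,-0.1213,0,0,0],[0,0.1038,-0.1213,0,0,0],[0,0.1038,-0.1213,0,0,0]])

```text
time: 10.47
tcp_pos: [0.5151, 0.1603, 0.3051]
tool_rot: [-0.156, -3.137, 0.004]
wrist_force: [-1.5, -7.0, 3.0]
opening: 0.0204
grasp_force: 60.5
```

```bash
python3 - <<'E'
from h import *
im,d=eyes.get_image("scene"); np.save("pics/s5.npy",d); cv2.imwrite("pics/s5.png",im); 
im2,d2=eyes.get_image("top"); np.save("pics/t5.npy",d2); cv2.imwrite("pics/t5.png",im2)
cv2.imwrite("pics/c5.png",np.hstack([cv2.resize(im[90:290,170:370],(400,400)),cv2.resize(im2[100:300,120:320],(400,400))]))
P=cloud("scene",d)
m=np.zeros(d.shape,bool); m[150:260,200:330]=1
q=P[m]; q=q[(q[:,2]>.14)&(q[:,2]<.27)&(q[:,0]>.42)&(q[:,0]<.61)&(q[:,1]>.14)&(q[:,1]<.34)]
for _ in range(4):
    c=q.mean(0); n=np.linalg.svd(q-c,full_matrices=False)[2][2]; q=q[abs((q-c)@n)<.006]
print(len(q),c,n,np.degrees(np.arccos(abs(n[2]))))
print(ctrl.get_state()["tcp_pos"])
E
```

```text
7669 [0.51658426 0.28005787 0.20853944] [0.05519293 0.70297601 0.70906873] 44.840804577988465
[0.51505623 0.15981547 0.30465397]
```

View pics/c5.png

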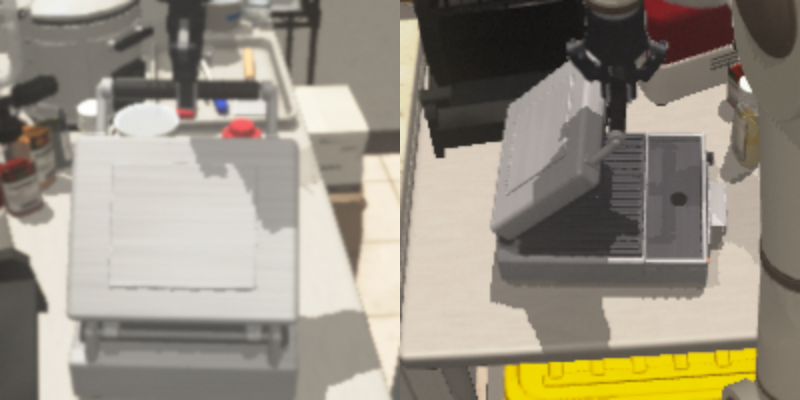

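The lid plane measures 44.8°, the fingers hold the sleeve (scene half, 185,95), and the drawer is still home (top half, 715,205). I'll settle and hand in.

send_path(rows=[[0,0,0,0,0,0],[0,0,0,0,0,0],[0,0,0,0,0,0]])

```text
time: 10.82
tcp_pos: [0.5151, 0.1597, 0.3045]
tool_rot: [-0.157, -3.137, 0.005]
wrist_force: [-2.0, -6.7, 3.8]
opening: 0.0201
grasp_force: 60.5
```

```bash
python3 -c "
from cell import ctrl, eyes; print(ctrl.hand_in())"
```

```text
the job is handed in; nothing more can be done
None
```

The grease drawer is pushed home past its catch, and the lid is at about 45° (44.8° measured) with the gripper still holding the handle; the job is handed in, and the bottle, pot and timer stayed where they stood.

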